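# Catch crushed mortar lumps from the chute and weigh them

## Robot

A 7-joint arm with a two-finger parallel gripper is mounted at the origin on a cart in front of the work surface, level with it; the furniture and walls round the work are solid. World frame = base frame: x ahead of the robot, y to its left, z up, the work surface at z = 0. Lengths are in m, angles in rad, forces in N, time in s.
With the tool pointing down it reaches from about 0.425 to 0.95 m from the base axis. Payload 4.7 kg.
Tool frame: the origin (TCP) lies on the centre line of the jaws, within the pads' length; the fingertips stand robot.nose_length ahead of it and the grasp point (between the pads) lies 8 mm behind it (robot.nose_length is the distance from the TCP to the fingertips, in m); z points along the fingers, y is the line along which they close (so a half turn about z gives the same grasp; the last joint's range is limited). The gripper opens to 85 mm and grips with 20 to 120 N. Pads are 22 mm wide; open, the fingers measure 114 mm over their backs; the gripper's body (76 mm by 85 mm) begins 54 mm behind the grasp point. The pads swing forward as they close: fully open they stand 13 mm farther back than shut.
Start: joints at [1.298, 0.469, -0.049, 1.532, 0.024, 1.141, -0.082], TCP at [0.163, -0.655, 0.242] pointing down, gripper open.
Joint ranges: [-2.59, 2.59], [-0.33, 1.99], [-1.39, 1.29], [0.1, 2.45], [-1.04, 4.18], [0.21, 1.99], [-2.66, 2.66]. Speed limits (rad/s): [2.57, 2.57, 3.14, 3.14, 3.14, 3.14, 3.14].

## Interface

Orientations are given as [roll, pitch, yaw] about the fixed x, y, z axes, in that order (R = Rz(yaw) Ry(pitch) Rx(roll)).
In Python, from plant import robot gives the robot as it stands. Calls block until the motion is done:
- robot.goto(position, orientation): joint-space move of the TCP to a pose.
- robot.move_straight(position, vel=0.15, attitude=None, contact_N=None): straight line of the TCP; attitude=None keeps the orientation; vel is the mean speed in m/s. With contact_N (N) it stops when the force on the tool has changed by that much, and returns True; else False.
- robot.move_joints(angles): joint-space move.
- robot.grip(opening, strength=None): opening from 0.0 (shut) to 1.0 (fully open); strength is the grip in N (None keeps the last); returns when the fingers have stopped.
- robot.sleep(seconds).
- robot.inverse_kinematics(position, orientation): joint angles nearest the present ones, or None.
- robot.sense(): the state.
- robot.grab_frame(name): name is "side" or "top"; returns a dict with "image" (400x640x3 uint8, red, green, blue), "range_z" (400x640 float32, m along the optical axis (not along the pixel's ray), 0 where there is no reading), "fx", "fy", "cx", "cy" (pixels), "dist_coeffs" ([k1, k2, p1, p2, k3] as OpenCV has them; the pictures are not rectified), "R" (3x3) and "t" (3): a world point X has camera coordinates R X + t. Camera axes: x right, y down, z forward; pixel columns grow to the right and rows downward; lengths in m; the calibration is good to about 2 mm. A picture is of the moment at which its call begins.
A pose or a line that the arm cannot do raises robot.IKError and nothing moves.
- robot.close_job(): hands the job in; it is judged then, once.
The state is a dict: "t": time; "joint_pos": joint angles; "joint_velocities": joint speeds; "effort": joint torques, N m; "tcp_pos": TCP position; "tcp_rot": TCP orientation; "wrist_force": force on the tool from outside, world axes, zero at the start; "torque": the same for the moment, N m; "opening": opening from 0.0 (shut) to 1.0 (fully open); "gripper_force": force on a finger pad.
Only numpy, scipy, OpenCV 4.12 (cv2) and the standard library are available. Lean on these libraries where they do the work, as an engineer would, in place of code of your own. Each camera call takes 0.05 s, during which the arm holds its last target. There are 200 camera calls.

## Task

Take the metal pan by its handle, hold it upright below the lip of the steel chute and push its rim against the black paddle there, so that the gate drops and all four mortar lumps slide into the pan; none may fall beside it, and do not handle the lumps with the fingers. Then draw the pan away so that the gate springs shut, and set it down gently and upright, with all four lumps in it, in the middle of the small scale's round plate, without moving the other things on the bench.

Things in the scene. Friction and masses are not known exactly. Their poses are not given: they have to be found in the camera images.
- chute: Fixed steel trough, 74 mm wide inside, sloping down at 38 degrees to a lip (side walls run 30 mm on), on a grey stand (base 80 x 110 x 12 mm). Origin on the worktop straight below the lip; x points level to the back (the trough reaches x = 95 mm, z = 250 mm), z up. The pan comes in from the -x side; the space under the lip is open (the stand begins at x = 26 mm).
- chute_lip (a point): Middle of the chute's lower edge, 140 mm above the worktop. Lumps leave it towards the chute's -x and come down 0 to 50 mm in front of the lip.
- gate (a joint): Turn of the sprung gate frame (rad) about a level axis 70 mm behind the lip, 135 mm high: 0 = shut (gate top 23 mm above the lip), 0.6 = end stop, fully down; lumps pass from about 0.5. Gate and paddle are one frame: pushing the paddle towards the chute's +x (1 to 6 N, about 40 mm at pan-rim height) lowers the gate; let go, it springs back.
- paddle (a point): Centre of the front face of the black press paddle under the gate: plate 94 mm wide, 60 mm tall (35 to 95 mm above the worktop at rest, 8 to 57 mm when fully pushed), facing the chute's -x; at rest its face lies 10 mm in front of the lip, 65 mm above the worktop. It moves with the gate; push with the pan standing on the worktop or up to 6 mm above it.
- pan: Round aluminium pan, open on top: rim 128 mm across and 50 mm high, base 96 mm across, wall 3 mm, floor 4 mm, 0.16 kg. Origin at the centre of its underside; z up; the straight dark handle points to its -x, 12 mm thick (y), 20 mm tall (z 25 to 45 mm), out to x = -182 mm.
- pan_grip (a point): Point on the handle to grip, 120 mm from the pan's axis, 35 mm above its underside; the axes are the pan's (close the fingers along y).
- scale: Fixed compact white scale, 165 x 130 mm, 32 mm high, keys towards its -x. Origin at the centre of its underside.
- scale_top (a point): Centre of the top face of the scale's round steel plate, 124 mm across, 42 mm above the worktop.
- lump_0: Angular grey lump of crushed mortar, about 28 x 24 x 22 mm, 22 g, lying in the trough behind the gate at the start. Origin at its centre.
- lump_1: Angular grey lump of crushed mortar, about 24 x 27 x 25 mm, 22 g, lying in the trough behind the gate at the start. Origin at its centre.
- lump_2: Angular grey lump of crushed mortar, about 30 x 22 x 21 mm, 22 g, lying in the trough behind the gate at the start. Origin at its centre.
- lump_3: Angular grey lump of crushed mortar, about 25 x 25 x 23 mm, 22 g, lying in the trough behind the gate at the start. Origin at its centre.
- steel_cup: Bystander, to be left alone: small open steel cup, 54 mm wide, 42 mm tall. Origin at the centre of its underside.
- calculator: Bystander, to be left alone: pocket calculator, 120 x 75 x 16 mm. Origin at the centre of its underside.
- sample_bottle_0: Bystander, to be left alone: white screw-cap sample bottle, 50 mm wide, 81 mm tall. Origin at the centre of its underside.
- sample_bottle_3: Bystander, to be left alone: white screw-cap sample bottle, 50 mm wide, 87 mm tall. Origin at the centre of its underside.
- weight_0: Bystander, to be left alone: large brass weight, 36 mm wide, 50 mm tall. Origin at the centre of its underside.
- weight_1: Bystander, to be left alone: smaller brass weight, 28 mm wide, 40 mm tall. Origin at the centre of its underside.

How it is judged:
On the way, in this order (a step that is already met when the one before it is completed fails the run):
1. the gate is pushed down with the pan held upright below the lip (value of joint gate above 0.2 rad and horizontal distance between pan and chute_lip below 0.08 m and angle between pan's own z axis and vertical below 0.3 rad).
2. all four lumps have come to lie in the pan (horizontal distance between each of lump_0, lump_1, lump_2, lump_3 and pan below 0.06 m and z of lump_0 in the frame of pan between 0 and 0.055 m and z of lump_1 in the frame of pan between 0 and 0.055 m and z of lump_2 in the frame of pan between 0 and 0.055 m and z of lump_3 in the frame of pan between 0 and 0.055 m), for 0.2 s.
At the end, for the whole second after the job is handed in: The pan stands upright (within 0.08 rad) and still on the scale's round plate, its axis within 20 mm of the plate's centre, all four lumps lie inside it, and the gate is shut again (joint below 0.06 rad) (all of step 2 and horizontal distance between pan and scale_top below 0.02 m and z of pan in the frame of scale_top between -0.004 and 0.006 m and angle between pan's own z axis and vertical below 0.08 rad and linear speed of pan below 0.02 m/s and value of joint gate below 0.06 rad); the robot touches nothing.
It fails at once if a lump has fallen beside the pan ((height (world z) of lump_0 below 0.09 m and horizontal distance between lump_0 and pan above 0.076 m) or (height (world z) of lump_1 below 0.09 m and horizontal distance between lump_1 and pan above 0.076 m) or (height (world z) of lump_2 below 0.09 m and horizontal distance between lump_2 and pan above 0.076 m) or (height (world z) of lump_3 below 0.09 m and horizontal distance between lump_3 and pan above 0.076 m)).
It fails at once if the fingers handle a lump (contact force between the fingers and lump_0 above 0.5 N or contact force between the fingers and lump_1 above 0.5 N or contact force between the fingers and lump_2 above 0.5 N or contact force between the fingers and lump_3 above 0.5 N).
It fails at once if the pan is dropped onto the scale (falling free faster than 0.45 m/s, about 1 cm of drop) (linear speed of pan above 0.45 m/s and horizontal distance between pan and scale_top below 0.09 m and contact force between the fingers and pan below 0.1 N).
It fails at once if another thing on the bench is moved by more than 30 mm (distance of any of steel_cup, calculator, sample_bottle_0, sample_bottle_3, weight_0, weight_1 from where it was at the start of the episode above 0.03 m).
It also fails if it takes over 61 s, if anything falls off the work surface, if the arm or the gripper's body presses on something with over 40 N, if the wrist force passes 120 N, or if a joint passes its speed limit or range.

## Working session

There is one attempt and no reset: what is moved stays moved. The work goes in short steps, each a Python script; the robot and the scene stay as the last script left them, time stands still between calls to the robot, and variables do not carry over. Pictures are saved under pics/ and viewed, at most 10 in all, crops included, and the job is handed in when it is done.

```bash
mkdir -p pics
cat > h.py <<'E'
import numpy as np, cv2
from plant import robot
def cloud(f):
    K=np.array([[f['fx'],0,f['cx']],[0,f['fy'],f['cy']],[0,0,1]]);h,w=f['range_z'].shape
    u,v=np.meshgrid(np.arange(w),np.arange(h))
    p=cv2.undistortPoints(np.stack([u,v],-1).reshape(-1,1,2).astype(np.float64),K,np.array(f['dist_coeffs'])).reshape(h,w,2)
    z=f['range_z'].astype(float)
    c=np.dstack([p[...,0]*z,p[...,1]*z,z])
    X=(c-np.array(f['t']))@np.array(f['R'])   # R^T(c-t)
    X[z==0]=np.nan
    return X
E
python3 - <<'E'
from h import *
print(robot.nose_length, robot.sense())
for n in("top","side"):
    f=robot.grab_frame(n); cv2.imwrite(f'pics/{n}0.png',f['image'][...,::-1]); np.savez(f'{n}0.npz',X=cloud(f),im=f['image'])
    print(n,-np.array(f['R']).T@f['t'],(f['range_z']>0).mean())
E
```

```text
0.011 {'t': 0.0, 'joint_pos': array([ 1.29812   ,  0.46945789, -0.04860456,  1.53372233,  0.02410499,
        1.14099274, -0.08230441]), 'joint_velocities': array([-8.35660607e-04,  6.22142288e-04,  3.92973534e-04,  3.59721239e-05,
       -8.12155373e-04, -5.61403570e-04,  1.04156647e-05]), 'effort': array([ 3.29018391e-06, -5.10321772e+01, -4.63873555e-02, -2.37719125e+01,
        1.07864416e-02,  7.55770365e-03, -6.75119608e-06]), 'tcp_pos': array([ 0.16279985, -0.65447999,  0.24123832]), 'tcp_rot': array([-3.13959966e+00,  7.42904848e-05,  2.43814900e-01]), 'wrist_force': array([0.07187707, 0.20798824, 0.32223419]), 'torque': array([-0.03622932,  0.04176676,  0.01171634]), 'gripper_force': 0.0, 'opening': 1.0031008259431222}
top [0.24477994 0.02258661 1.69439404] 0.99586328125
side [ 0.43943733 -1.24890549  1.24603375] 0.99414453125
```

View pics/top0.png

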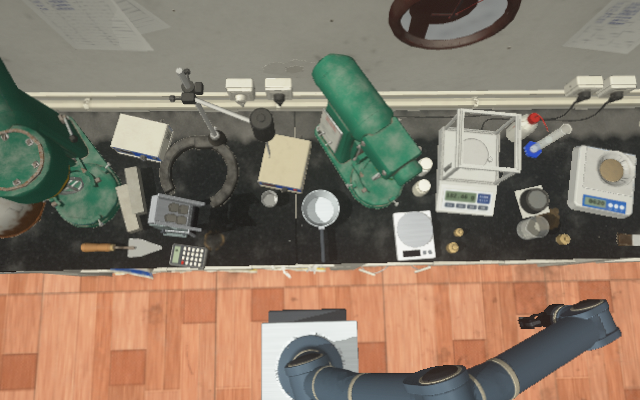

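View pics/side0.png

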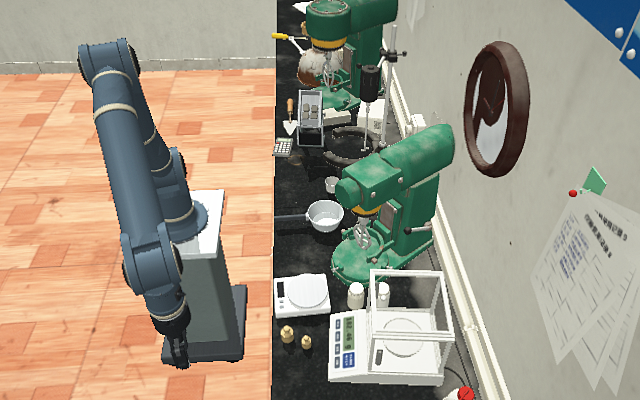

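Top view: pan at (321,207) with its handle down to (323,258), scale plate (414,232), chute with lumps around (173,213), cup (269,198), calculator (188,256). Next I'll take measurements from the depth data.

Run:
```python
from h import *
d=np.load('top0.npz');X=d['X'];im=d['im']
np.set_printoptions(precision=4,suppress=True)
def at(u,v):return X[v,u]
for n,(u,v) in dict(panfloor=(321,210),handle_end=(323,256),handle_mid=(323,240),plate=(414,230),lumps=(180,210),cup=(269,198),calc=(188,256),table=(240,250),tab2=(290,250)).items():print(n,at(u,v))
s=np.load('side0.npz')
P=np.vstack([X.reshape(-1,3),s['X'].reshape(-1,3)])
T=X.reshape(-1,3)
# pan
# pan rim circle (z 42-56)
def sel(P,x0,x1,y0,y1,z0,z1):return P[(P[:,0]>x0)&(P[:,0]<x1)&(P[:,1]>y0)&(P[:,1]<y1)&(P[:,2]>z0)&(P[:,2]<z1)]
p0=at(321,210)
def circ(Q):
    A=np.c_[2*Q[:,:2],np.ones(len(Q))];b=(Q[:,:2]**2).sum(1);c=np.linalg.lstsq(A,b,rcond=None)[0];return c[:2],np.sqrt(c[2]+c[:2]@c[:2])
for nm,S in(("top",T),("both",P)):
    r=sel(S,p0[0]-.085,p0[0]+.1,p0[1]-.085,p0[1]+.085,.044,.056); print(nm,'rim',len(r),circ(r),cv2.minEnclosingCircle(r[r[:,0]>p0[0]-.03][:,:2].astype(np.float32)))
    q=at(414,230);r=sel(S,q[0]-.09,q[0]+.09,q[1]-.1,q[1]+.1,.038,.047);print('plate',len(r),cv2.minEnclosingCircle(r[:,:2].astype(np.float32)),r[:,:2].mean(0),r[:,2].mean())
    r=sel(S,q[0]-.12,q[0]+.12,q[1]-.12,q[1]+.12,.026,.037);print('scale',cv2.minAreaRect(r[:,:2].astype(np.float32)))
    r=sel(S,p0[0]-.21,p0[0]-.072,p0[1]-.08,p0[1]+.08,.03,.05);m=r.mean(0);print('handle',len(r),m,r[:,0].min(),np.linalg.svd(r[:,:2]-m[:2],full_matrices=False)[2][0])
im2=cv2.resize(im[170:280,110:310],None,fx=4,fy=4,interpolation=cv2.INTER_CUBIC);cv2.imwrite('pics/c1.png',im2[...,::-1])
# chute heights grid
print('zgrid mm rows v=186..244, cols u=140..214 step3')
for v in range(186,246,3):print(v,' '.join('%4d'%(1000*X[v,u,2]) for u in range(140,216,3)))
print(X[200,150],X[235,200])
```

```text
panfloor [ 0.5294 -0.049   0.0074]
handle_end [ 0.3671 -0.0505  0.0502]
handle_mid [ 0.4217 -0.0522  0.0383]
plate [ 0.4503 -0.3632  0.0378]
lumps [0.5078 0.3919 0.1753]
cup [ 0.5758  0.1307 -0.0001]
calc [0.3786 0.3994 0.0187]
table [ 0.3969  0.2296 -0.0001]
tab2 [ 0.3938  0.0599 -0.0026]
top rim 162 (array([ 0.5302, -0.0393]), np.float64(0.06428956591267423)) ((0.557898998260498, -0.04085732623934746), 0.08064449578523636)
plate 823 ((0.45189398527145386, -0.3921164274215698), 0.10958646237850189) [ 0.4502 -0.3665] 0.04219321499818482
scale ((0.461708664894104, -0.3640240728855133), (0.21750572323799133, 0.23761999607086182), 0.11229649931192398)
handle 105 [ 0.4018 -0.0473  0.0434] 0.35063225088373 [-0.9994 -0.0342]
both rim 320 (array([ 0.5273, -0.0423]), np.float64(0.06318751305120769)) ((0.5591593980789185, -0.04395071417093277), 0.08196543902158737)
plate 1874 ((0.45820075273513794, -0.3825988471508026), 0.1130889281630516) [ 0.4489 -0.3668] 0.04239647532726331
scale ((0.4588223993778229, -0.36328619718551636), (0.22341975569725037, 0.23910705745220184), 0.11229649931192398)
h
[... 1324 characters left out ...]
  0
213   16   13    1  216  231  248  197  190  189  178  172  187  164  154  169  165  153  129   87   48    6    4   -2   -6   -5   -2
216    6   -4    5  218  232  249  198  194  192  199  190  185  182  181  176  149  164  125   97   47    0    0    5   -1    7    0
219   12   -7    1  220  233  243  195  195  191  197  192  185  170  179  169  168  156    5   79   43    0    0    4    8    4    5
222   13   -2   -2  219  227  249  238  238  229  224  169  167  170  180  172  169  151   95   76    4    5    3    2  -10    5    5Traceback (most recent call last):
  File "<stdin>", line 23, in <module>
  File "<stdin>", line 23, in <genexpr>
ValueError: cannot convert float NaN to integer
```

View pics/c1.png

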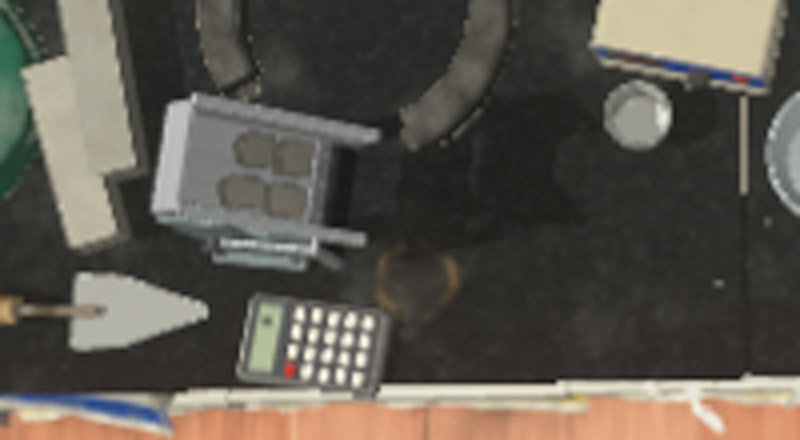

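Run:
```python
from h import *
np.set_printoptions(precision=4,suppress=True)
T=np.load('top0.npz')['X'].reshape(-1,3);S=np.load('side0.npz')['X'].reshape(-1,3)
def box(P,x0,x1,y0,y1,z0,z1):return P[(P[:,0]>x0)&(P[:,0]<x1)&(P[:,1]>y0)&(P[:,1]<y1)&(P[:,2]>z0)&(P[:,2]<z1)]
# trough: top points; RANSAC plane with 38deg
rng=np.random.default_rng(0)
def ransac(Q,tol=.005,cond=lambda n:True):
    best=None
    for _ in range(3000):
        a,b,c=Q[rng.choice(len(Q),3,False)];n=np.cross(b-a,c-a);l=np.linalg.norm(n)
        if l<1e-6:continue
        n/=l;n*=np.sign(n[2]) or 1
        if not cond(n):continue
        k=abs((Q-a)@n)<tol
        if best is None or k.sum()>best.sum():best=k
    I=Q[best];m=I.mean(0);n=np.linalg.svd(I-m)[2][2];return m,n,best.sum()
for nm,P in(("top",T),("side",S)):
    C=box(P,.40,.60,.25,.55,.135,.27)
    m,n,k=ransac(C,cond=lambda n:.70<n[2]<.87);n=n*np.sign(n[2])
    print(nm,len(C),'trough',m,n,k,'slope',np.degrees(np.arccos(n[2])),'yaw of +x',np.degrees(np.arctan2(-n[1],-n[0])))
    print('  rect z>.135',cv2.minAreaRect(C[:,:2].astype(np.float32)),C[:,:2].min(0),C[:,:2].max(0))
    D=box(P,.40,.60,.25,.40,.03,.1)
    if len(D)>30:
        m,n,k=ransac(D,cond=lambda n:abs(n[2])<.35);print('  paddle',len(D),m,n,k,np.degrees(np.arctan2(n[1],n[0])),D[:,0].min(),D[:,0].max())
# IK tests
for d in(.12,.11,.10):
    for yaw in(2.1,182.1,-177.9):
        y=np.radians(yaw);q=robot.inverse_kinematics([.529-d,-.042-.036*d,.027],[np.pi,0,y]);print('grip',d,yaw,q)
for yaw in(60,70,80,90,-120,-110,-100):
    y=np.radians(yaw);print('chute',yaw,robot.inverse_kinematics([.47,.17,.03],[np.pi,0,y]))
for yaw in(0,-30,-60,-80,180,150,120):
    y=np.radians(yaw);s=-1 if yaw>=100 else 1;print('scale',yaw,robot.inverse_kinematics([.45-s*.12*np.cos(y),-.366-s*.12*np.sin(y),.07],[np.pi,0,y]))
```

```text
top 1435 trough [0.5037 0.432  0.1837] [-0.0998 -0.6234  0.7755] 365 slope 39.149676371525494 yaw of +x 80.90444853576207
  rect z>.135 ((0.4926404654979706, 0.40057411789894104), (0.1473066806793213, 0.10451343655586243), 84.23480987548828) [0.4443 0.3225] [0.5498 0.4764]
  paddle 307 [0.4932 0.3696 0.0729] [ 0.1132  0.9929 -0.0367] 150 83.49798213496645 0.4407857941650374 0.599472664106783
side 866 trough [0.4939 0.4098 0.1829] [-0.4296 -0.3295  0.8407] 228 slope 32.78269573260745 yaw of +x 37.487037943994686
  rect z>.135 ((0.49592265486717224, 0.4011027216911316), (0.15456512570381165, 0.11518048495054245), 85.23341369628906) [0.44   0.3214] [0.5575 0.4811]
  paddle 416 [0.4892 0.3707 0.0692] [0.1167 0.9928 0.0278] 252 83.29384926265472 0.436468496445201 0.5988753770376121
grip 0.12 2.1 [ 0.354   0.435  -0.4094  2.2954  0.3777  0.4722 -1.8947]
grip 0.12 182.1 [ 0.6168  0.5105 -0.7335  2.282   0.657   0.5652  0.9806]
grip 0.12 -177.9 [ 0.6168  0.5105 -0.7335  2.282   0.657   0.5652  0.9806]
grip 0.11 2.1 [ 0.3453  0.4445 -0.4024  2.2743  0.3712  0.4827 -1.8878]
grip 0.11 182.1 [ 0
[... 596 characters left out ...]
15  0.845  -1.2334]
chute -120 [ 0.4202  0.8605 -1.1851  2.0731  1.0172  0.9716  1.2847]
chute -110 [ 0.4202  0.8605 -1.1851  2.0731  1.0172  0.9716  1.4592]
chute -100 [ 0.4202  0.8605 -1.1851  2.0731  1.0172  0.9716  1.6338]
scale 0 [ 0.8402  0.4138 -0.109   2.1095  0.0752  0.6218 -0.8916]
scale -30 [ 0.6754  0.3738 -0.0514  2.1802  0.0338  0.5883 -1.495 ]
scale -60 [ 0.4796  0.3821  0.0269  2.1666 -0.018   0.5931 -2.0985]
scale -80 [ 0.3701  0.4139  0.0844  2.1125 -0.0586  0.6174 -2.4719]
scale 180 [ 1.295   0.5043 -0.6824  2.0843  0.4849  0.7126  1.8681]
scale 150 [ 1.1109  0.4369 -0.5817  2.1562  0.3936  0.6513  1.3017]
scale 120 [ 0.9414  0.4377 -0.5366  2.1408  0.3656  0.6511  0.6753]
```

Chute yaw is about 83.4°, with the lip near (0.490, 0.375). The paddle plane is vertical and its height is plausible. The pan is at (0.529, -0.042) with yaw 2.1°. Now I'll grasp it.

Run:
```python
from h import *
np.set_printoptions(precision=4,suppress=True)
y=np.radians(2.1);D=[np.pi,0,y]
robot.move_straight([.25,-.42,.30],vel=.3)
robot.goto([.414,-.048,.15],D)
robot.grip(.6)
robot.move_straight([.414,-.048,.027],vel=.12,contact_N=8)
print(robot.sense()['tcp_pos'])
robot.grip(0,110)
s=robot.sense();print(s['t'],s['tcp_pos'],s['opening'],s['gripper_force'],s['wrist_force'])
robot.move_straight([.414,-.048,.107],vel=.1)
s=robot.sense();print(s['t'],s['tcp_pos'],s['opening'],s['gripper_force'],s['wrist_force'])
f=robot.grab_frame('side');cv2.imwrite('pics/s1.png',cv2.resize(f['image'][150:270,200:380],None,fx=4,fy=4)[...,::-1])
f=robot.grab_frame('top');X=cloud(f)
m=(abs(X[...,0]-.53)<.1)&(abs(X[...,1]+.045)<.1)&(X[...,2]>.118)&(X[...,2]<.145)&(X[...,0]>.47);Q=X[m]
A=np.c_[Q[:,:2],np.ones(len(Q))];print('rim plane',np.linalg.lstsq(A,Q[:,2],rcond=None)[0],Q.mean(0),len(Q))
A=np.c_[2*Q[:,:2],np.ones(len(Q))];c=np.linalg.lstsq(A,(Q[:,:2]**2).sum(1),rcond=None)[0];print(c[:2],np.sqrt(c[2]+c[:2]@c[:2]))
```

```text
[ 0.4145 -0.048   0.0275]
4.7583 [ 0.4141 -0.0481  0.0274] 0.11948473592953487 107.29878187179565 [-1.0963 -0.6702  4.7388]
5.7083 [ 0.4134 -0.0481  0.1065] 0.11807590383427395 107.21809029579163 [-0.2862 -0.1874 -2.0893]
rim plane [-0.0083 -0.0062  0.1292] [ 0.5576 -0.043   0.1248] 171
[ 0.5301 -0.0429] 0.06021302652020697
```

View pics/s1.png

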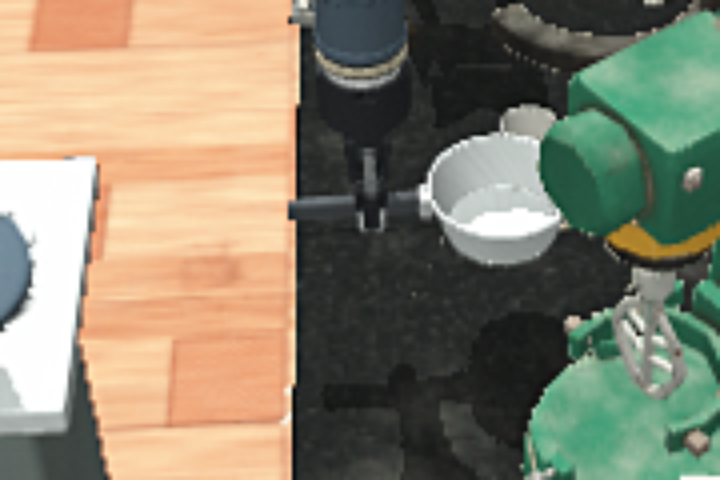

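The pan is held level with the rim horizontal, and its axis is about 115.5 mm ahead of the TCP. Next: carry it to the front of the chute and approach the paddle.

```bash
cat >> h.py <<'E'
YC=np.radians(83.4);EX=np.array([np.cos(YC),np.sin(YC)]);LIP=np.array([.490,.375]);DC=[np.pi,0,YC];OFF=.1155
def chute(px,z):  # TCP for pan axis at chute x=px
    return np.r_[LIP+EX*(px-OFF),z]
E
python3 - <<'E'
from h import *
np.set_printoptions(precision=4,suppress=True)
robot.move_straight(chute(-.15,.107),vel=.12,attitude=DC)
robot.move_straight(chute(-.15,.030),vel=.1)
s=robot.sense();print(s['t'],s['tcp_pos'],s['tcp_rot'],s['wrist_force'])
f=robot.grab_frame('top');X=cloud(f);c=LIP-EX*.15
m=(np.hypot(X[...,0]-c[0],X[...,1]-c[1])<.09)&(X[...,2]>.04)&(X[...,2]<.062)&((X[...,:2]-c)@EX>-.05);Q=X[m]
A=np.c_[2*Q[:,:2],np.ones(len(Q))];k=np.linalg.lstsq(A,(Q[:,:2]**2).sum(1),rcond=None)[0];print('pan',k[:2],np.sqrt(k[2]+k[:2]@k[:2]),'expected',c)
cv2.imwrite('pics/t2.png',cv2.resize(f['image'][175:275,130:290],None,fx=5,fy=5)[...,::-1])
E
```

```text
8.2917 [0.4599 0.1116 0.0304] [ 3.1408 -0.0006  1.4557] [-0.5697 -0.1357 -1.3061]
pan [0.477  0.2229] 0.059945827561383266 expected [0.4728 0.226 ]
```

View pics/t2.png

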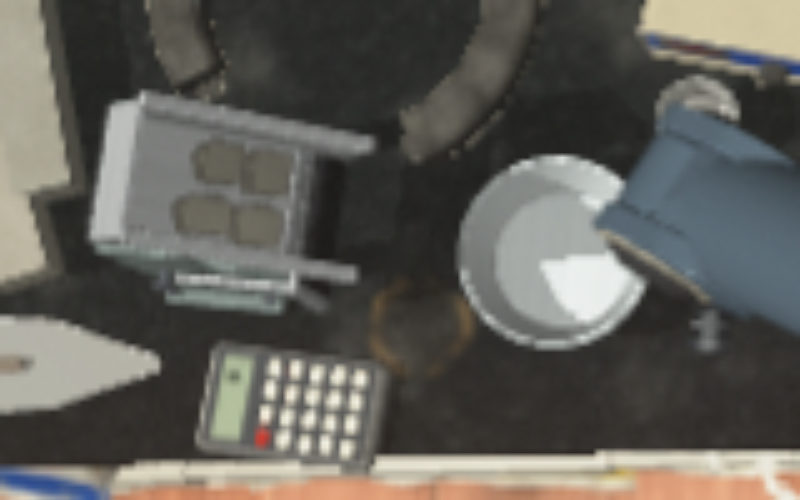

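The view shows the pan at (555,252) in the crop, wall ends at (373,147) and (357,273), and the trough empty-ended at about x=300. I'll check lateral alignment by casting the wall ends onto their height.

Run:
```python
from h import *
np.set_printoptions(precision=4,suppress=True)
f=robot.grab_frame('top')
K=np.array([[f['fx'],0,f['cx']],[0,f['fy'],f['cy']],[0,0,1]]);R=np.array(f['R']);C=-R.T@f['t']
def ray(u,v,z):
    p=cv2.undistortPoints(np.array([[[130+u/5,175+v/5]]],float),K,np.array(f['dist_coeffs'])).ravel()
    d=R.T@np.r_[p,1];return (C+d*(z-C[2])/d[2])[:2]
for n,u,v,z in(("wallA end",371,144,.162),("wallB end",355,273,.162),("gateA",305,152,.163),("gateB",293,262,.163),("backA",140,95,.25),("backB",95,240,.25),("pan L",461,262,.053),("pan top",555,156,.053),("pan bot",553,347,.053)):
    q=ray(u,v,z);r=q-LIP;print(n,q,'chute x %.1f y %.1f mm'%(1000*r@EX,1000*(-r[0]*EX[1]+r[1]*EX[0])))
```

```text
wallA end [0.5286 0.3214] chute x -48.8 y -44.5 mm
wallB end [0.4477 0.3297] chute x -49.9 y 36.8 mm
gateA [0.524  0.3617] chute x -9.4 y -35.3 mm
gateB [0.4551 0.3673] chute x -11.6 y 33.8 mm
backA [0.5435 0.4385] chute x 69.2 y -45.8 mm
backB [0.458  0.4611] chute x 81.8 y 41.7 mm
pan L [0.4683 0.2822] chute x -94.7 y 10.9 mm
pan top [0.5388 0.2208] chute x -147.6 y -66.2 mm
pan bot [0.4106 0.2213] chute x -161.8 y 61.2 mm
```

Pan and chute are laterally aligned within about 2 mm. Now push in small steps, watching the force to find the paddle.

Run:
```python
from h import *
np.set_printoptions(precision=2,suppress=True)
robot.move_straight(chute(-.105,.030),vel=.08)
w0=robot.sense()['wrist_force'];print(w0)
px=-.105;c0=None
while px<-.045:
    px+=.004;robot.move_straight(chute(px,.030),vel=.05)
    w=robot.sense()['wrist_force']-w0;F=-(w[:2]@EX);print('%.0f F=%.2f'%(px*1000,F),w)
    if F>.8 and c0 is None: c0=px;break
print('contact',c0,robot.sense()['t'])
f=robot.grab_frame('side');cv2.imwrite('pics/s3.png',cv2.resize(f['image'][80:180,260:380],None,fx=6,fy=6)[...,::-1])
```

```text
[-0.04  0.21 -1.66]
-101 F=0.22 [ 0.16 -0.24  0.42]
-97 F=0.25 [-0.23 -0.23 -1.16]
-93 F=0.42 [-0.64 -0.35  0.61]
-89 F=0.39 [ 0.42 -0.44 -0.65]
-85 F=0.27 [-0.23 -0.25 -1.14]
-81 F=0.03 [ 0.61 -0.1  -0.13]
-77 F=0.55 [-0.32 -0.52 -0.37]
-73 F=-0.38 [-0.4   0.43  0.43]
-69 F=-0.01 [-0.53  0.07 -0.22]
-65 F=0.07 [ 0.12 -0.08 -1.29]
-61 F=1.25 [-0.69 -1.18  0.36]
contact -0.06099999999999996 11.8583
```

View pics/s3.png

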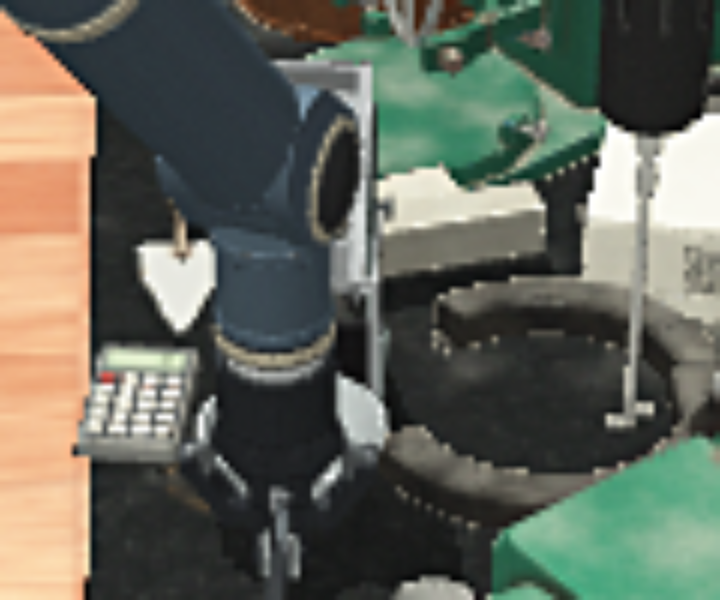

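The side view is mostly hidden by the wrist. Force rose at about -61 mm, so I'll keep pushing and watch the force.

Run:
```python
from h import *
np.set_printoptions(precision=2,suppress=True)
px=-.061
def F():
    return -np.mean([(robot.sleep(.02),robot.sense()['wrist_force'])[1] for _ in range(4)],0)
while px<-.0225:
    px+=.005 if px<-.035 else .003
    robot.move_straight(chute(px,.030),vel=.06)
    f=F();print('%.0f F=%.2f fz %.2f'%(px*1000,f[:2]@EX,f[2]))
    if f[:2]@EX>10: break
robot.sleep(.8);f=F();print(f[:2]@EX,f[2],robot.sense()['t'],robot.sense()['tcp_pos'])
g=robot.grab_frame('top');cv2.imwrite('pics/t4.png',cv2.resize(g['image'][175:275,130:290],None,fx=5,fy=5)[...,::-1])
```

```text
-56 F=0.69 fz 1.90
-51 F=1.00 fz 1.95
-46 F=1.13 fz 2.63
-41 F=1.93 fz 3.23
-36 F=2.16 fz 3.86
-31 F=2.98 fz 4.46
-28 F=5.15 fz 3.59
-25 F=6.28 fz 2.63
-22 F=7.66 fz 1.52
7.794624312515622 1.9639203920468198 15.625 [0.47 0.24 0.03]
```

View pics/t4.png

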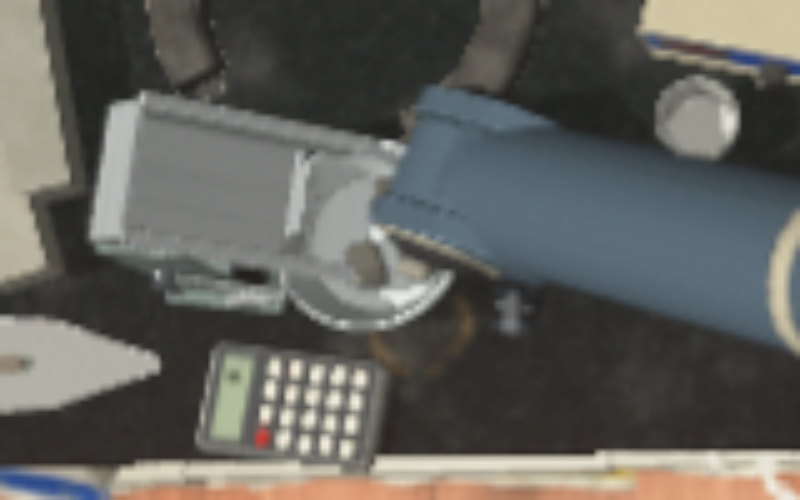

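The trough is empty and lumps show in the pan at (375,262) and (410,265). I'll draw back, look, and check heights along the carry route.

Run:
```python
from h import *
np.set_printoptions(precision=3,suppress=True)
robot.move_straight(chute(-.15,.030),vel=.06)
robot.move_straight(chute(-.15,.107),vel=.06)
robot.sleep(.2);print(robot.sense()['wrist_force'],robot.sense()['t'],robot.sense()['opening'])
g=robot.grab_frame('top');cv2.imwrite('pics/t5.png',cv2.resize(g['image'][175:275,130:290],None,fx=5,fy=5)[...,::-1])
P=np.vstack([np.load(n+'0.npz')['X'].reshape(-1,3) for n in('top','side')])
P=P[~np.isnan(P[:,0])]
print('max z mm; rows x, cols y .16..-.34 step .02');ys=np.arange(.16,-.35,-.02);print('     ',' '.join('%4d'%(1000*y) for y in ys))
for x in np.arange(.42,.68,.02):
    print('%.2f'%x,' '.join('%4d'%(1000*max([*P[(abs(P[:,0]-x)<.011)&(abs(P[:,1]-y)<.011)][:,2],-.001])) for y in ys))
for pos,yaw in(((.43,.12),20),((.43,.05),-10),((.42,-.08),-40),((.42,-.15),-60),((.42,-.2),-70),((.43,-.252),-80),((.39,-.27),-60)):
    q=robot.inverse_kinematics([*pos,.15],[np.pi,0,np.radians(yaw)]);print(pos,yaw,q)
```

```text
[ 0.459 -0.383 -2.367] 19.5917 0.12117564801069587
max z mm; rows x, cols y .16..-.34 step .02
       160  140  120  100   80   60   40   20    0  -19  -39  -59  -79  -99 -119 -139 -159 -179 -199 -219 -239 -259 -279 -299 -319 -339
0.42    8    8   10   10    9    7    8    8   11    9   53   52    6    7   12   10   10    8   10   10    6    8    7   45   52   50
0.44    6   10    6    8    9    9    8    7   10    8   51   50    9   10    8   10    6    8   10   11    9    8    8   51   50   50
0.46    7   10   10    8    9    9    8    8    8   56   60   52   52    8    7    7    6    9   10    8    8    8    8   50   52   51
0.48    9    9   11    9    6    7   10   11   53   58   56   55   54   53    9    8   11    8    9    8    8    9   11   50   52   54
0.50    7    8   11    8    8    6    8   52   54   24   15   15   48   55    9    7    8   14    8    8    6    9    9   39   52   51
0.52    9    8    6    8   11    8    9   52   52   13   15   13   20   57   11   15   10   10    7   12   20   12    9   61   37   44
0.54   43   46   49   49    9    8    8   57   53   12   11
[... 800 characters left out ...]
    9    7    6   11   10   26  387  401  400  401  402  400  402  401  395  111   -1
0.68  464  516  521  518  512   85   85   86   79    9    8    8    9   22  376  403  413  414  413  406  399  405  398  114   35   -1
(0.43, 0.12) 20 [ 0.283  0.302 -0.755  2.12   0.283  0.819 -1.867]
(0.43, 0.05) -10 [ 0.342  0.253 -0.631  2.152  0.208  0.795 -2.167]
(0.42, -0.08) -40 [ 0.531  0.224 -0.498  2.169  0.151  0.781 -2.332]
(0.42, -0.15) -60 [ 0.595  0.241 -0.397  2.135  0.131  0.787 -2.501]
(0.42, -0.2) -70 [ 0.649  0.265 -0.343  2.098  0.123  0.797 -2.562]
(0.43, -0.252) -80 [ 0.672  0.308 -0.271  2.03   0.111  0.817 -2.63 ]
(0.39, -0.27) -60 [ 0.865  0.287 -0.409  2.076  0.156  0.808 -2.256]
```

View pics/t5.png

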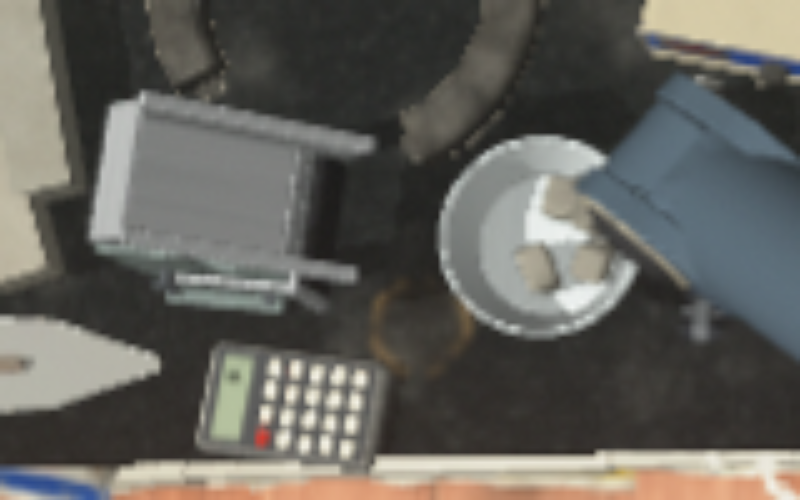

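Three lumps are visible in the pan at (565,200), (537,268) and (590,265); the fourth is probably under the wrist. None is on the bench, and the gate is shut. I'll carry the pan round the mixer and stop above the plate.

Run:
```python
from h import *
np.set_printoptions(precision=3,suppress=True)
y=np.radians(-60);F=np.array([.450,-.365])-OFF*np.array([np.cos(y),np.sin(y)]);print(F)
W=[((.45,.11),83.4,.1),((.415,.10),30,.05),((.413,.02),-10,.07),((.41,-.05),-35,.08),((.40,-.11),-50,.08),((.392,-.17),-60,.1),(F,-60,.1)]
for p,a,v in W:
    print(p,a,robot.inverse_kinematics([*p,.15],[np.pi,0,np.radians(a)]))
for p,a,v in W:
    robot.move_straight([*p,.15],vel=v,attitude=[np.pi,0,np.radians(a)])
robot.move_straight([*F,.1],vel=.1);robot.sleep(.2)
s=robot.sense();print(s['t'],s['tcp_pos'],s['tcp_rot'],s['wrist_force'],s['joint_pos'][6])
g=robot.grab_frame('top');a=g['image'][190:280,350:480];g2=robot.grab_frame('side');b=g2['image'][210:360,260:420]
cv2.imwrite('pics/t6.png',np.vstack([cv2.resize(a,(433,300)),cv2.resize(b,(433,300))])[...,::-1])
```

```text
[ 0.392 -0.265]
(0.45, 0.11) 83.4 [ 0.505  0.42  -1.023  2.076  0.464  0.892 -0.896]
(0.415, 0.1) 30 [ 0.381  0.282 -0.82   2.157  0.284  0.81  -1.665]
(0.413, 0.02) -10 [ 0.431  0.222 -0.649  2.191  0.19   0.782 -2.087]
(0.41, -0.05) -35 [ 0.498  0.204 -0.532  2.196  0.148  0.774 -2.312]
(0.4, -0.11) -50 [ 0.584  0.199 -0.463  2.196  0.127  0.772 -2.406]
(0.392, -0.17) -60 [ 0.679  0.213 -0.414  2.173  0.122  0.776 -2.432]
[ 0.392 -0.265] -60 [ 0.852  0.285 -0.407  2.078  0.155  0.807 -2.266]
27.25 [ 0.393 -0.265  0.101] [-3.141 -0.001 -1.047] [ 0.019 -0.138 -3.655] -2.2779320397785927
```

View pics/t6.png

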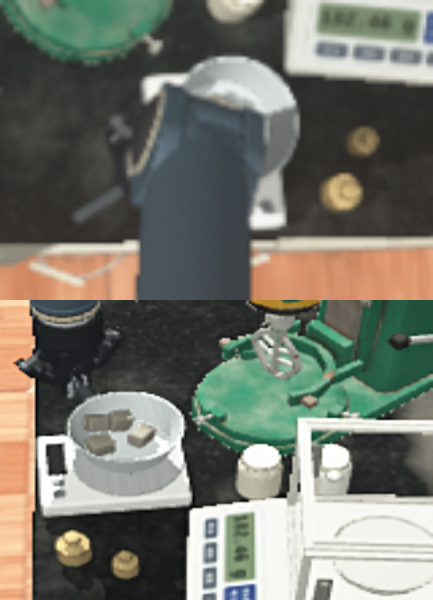

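All four lumps are in the pan, visible in the lower side view at (95,422), (120,418), (100,443) and (140,435), and the pan hangs over the plate. I'll lower it with contact stop and check centring before release.

Run:
```python
from h import *
np.set_printoptions(precision=4,suppress=True)
s=robot.sense();p=s['tcp_pos']
robot.move_straight([.392,-.265,.075],vel=.05)
c=robot.move_straight([.392,-.265,.066],vel=.015,contact_N=3)
s=robot.sense();print(c,s['t'],s['tcp_pos'],s['wrist_force'])
for n in('top','side'):
    X=cloud(robot.grab_frame(n)).reshape(-1,3)
    m=(np.hypot(X[:,0]-.45,X[:,1]+.365)<.085)&(X[:,2]>.084)&(X[:,2]<.1)&((X[:,:2]-[.45,-.365])@[.5,-.866]>-.03);Q=X[m]
    A=np.c_[2*Q[:,:2],np.ones(len(Q))];k=np.linalg.lstsq(A,(Q[:,:2]**2).sum(1),rcond=None)[0];print(n,len(Q),'pan',k[:2],np.sqrt(k[2]+k[:2]@k[:2]))
```

```text
True 28.4417 [ 0.3921 -0.265   0.0694] [-0.5106 -0.8845  4.584 ]
top 131 pan [ 0.4535 -0.3636] 0.060366721728156464
side 149 pan [ 0.4519 -0.3671] 0.056540229851640575
```

Contact came exactly at the expected height and the pan is centred. Release and check.

Run:
```python
from h import *
robot.grip(.3);robot.sleep(.3);robot.grip(.6)
robot.move_straight([.392,-.265,.2],vel=.08)
robot.move_straight([.36,-.12,.3],vel=.2) if robot.inverse_kinematics([.36,-.12,.3],[np.pi,0,-np.pi/3]) is not None else None
robot.sleep(.3);print(robot.sense()['t'])
g=robot.grab_frame('top');a=g['image'][190:280,350:480];g2=robot.grab_frame('side');b=g2['image'][210:360,260:420]
cv2.imwrite('pics/t7.png',np.vstack([cv2.resize(a,(433,300)),cv2.resize(b,(433,300))])[...,::-1])
```

```text
32.6417
```

View pics/t7.png

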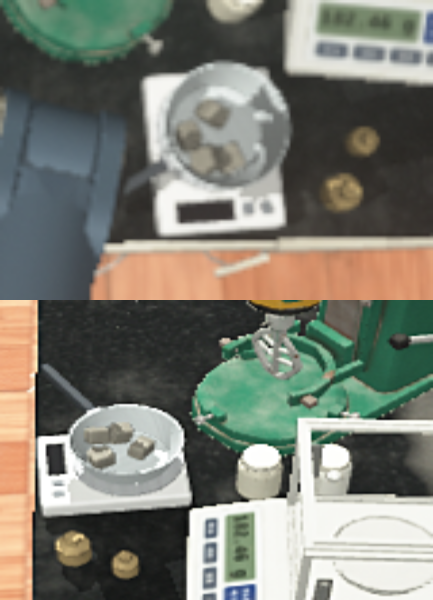

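The pan stands upright at about (228,125) in the top crop with all four lumps inside. Corrected for parallax it is within about 5 mm of the plate centre, and the arm is clear. Handing in.

```bash
python3 -c "
from plant import robot
print(robot.close_job())"
```

```text
the job is handed in; nothing more can be done
None
```

The job is handed in: the pan stands upright on the scale's plate, within about 5 mm of its centre, with all four lumps in it; the gate had sprung shut, the arm is clear, and nothing on the bench looks moved, but the hand-in returned no verdict.

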